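Fit the oversize access hatch into the instrument case

ROBOT

A 6-joint arm with a two-finger parallel gripper is mounted at the origin on a cart in front of the work surface, level with it; the furniture and walls round the work are solid. World frame = base frame: x ahead of the robot, y to its left, z up, the work surface at z = 0. Lengths are in m, angles in rad, forces in N, time in s.
With the tool pointing down it reaches from about 0.35 to 0.925 m from the base axis. Payload 6.4 kg.
Tool frame: the origin (TCP) lies at the very end of the fingers, on their centre line; the grasp point (between the pads) lies arm.grip_point_offset behind it (arm.grip_point_offset is the distance from the TCP to the grasp point, in m); z points along the fingers, y is the line along which they close (so a half turn about z gives the same grasp; the last joint's range is limited). The gripper opens to 94 mm and grips with 3 to 60 N. Pads are 16 mm wide; open, the fingers measure 119 mm over their backs; the gripper's body (75 mm by 177 mm) begins 78 mm behind the grasp point.
Start: joints at [1.077, 0.245, 1.558, -0, 1.339, -0.174], TCP at [0.204, 0.617, 0.205] pointing down, gripper open.
Joint ranges: [-3.13, 3.13], [-1.02, 2.26], [0.13, 2.54], [-0.95, 4.09], [0.21, 2.88], [-2.74, 2.74]. Speed limits (rad/s): [2.57, 2.57, 3.14, 3.14, 3.14, 3.14].

INTERFACE

Orientations are given as a 3x3 rotation matrix whose columns are the frame's x, y, z axes.
In Python, from station import readout, imaging, arm, finder gives the robot as it stands.
- The arm moves only by the tool arm_command, never from a script. Its argument "series" is one flat list of numbers, 6 for each row, row after row: the shift along the world's x, y, z in m, then the turn, a rotation vector about the world's x, y, z in rad. In form: [x, y, z, wx, wy, wz, x, y, z, wx, wy, wz, ...]. A call has 1 to 10 rows; each row is the pose to reach, as a shift and turn from the pose commanded when the call began; what a row does not reach only later rows make up. A row lasts 1/12 s, in which the tool goes at most 41.7 mm and 7.16 degrees, less where a joint would pass 70% of its speed; a pose out of reach is approached as far as the arm can. A call with a gripper value outside its range is refused whole. "grip" is the opening, from 0 (shut) to 1 (fully open), set as the call begins (left out, the last holds). The fingers move at their own pace and stop on an object; "grip_force" is the grip in N (left out, the last holds). Time passes only in rows, so rows that repeat a pose let the fingers close. It gives the time, the measured TCP pose, the force, the opening and the grip force at its end, in the units of the state.
- readout.read_state(): the state, without advancing time (a new reading comes with each control period).
- imaging.camera(name): name is "side" or "top" or "wrist"; returns (picture, depth): 420x560x3 uint8, red, green, blue; 420x560 float32, m along the optical axis (not along the pixel's ray), 0 where there is no reading.
- imaging.calibration(name): a dict with "fx", "fy", "cx", "cy" (pixels), "k1" (the pictures are not rectified: a ray, as slopes to the right and down, at radius r is drawn at 1 + k1 r^2 times it, then the intrinsics apply), "R" (3x3) and "t" (3): a world point X has camera coordinates R X + t. Camera axes: x right, y down, z forward; pixel columns grow to the right and rows downward; lengths in m; the calibration is good to about 2 mm. A picture is of the moment at which its call begins: read the wrist's pose just before it. calibration takes no time and is no camera call; for the wrist camera it gives the pose at the moment of the call.
- arm.close_job(): hands the job in; it is judged then, once.
Trained networks look in the newest picture that a camera, given by its name, has taken for a name from the list of things; names that differ only in an ending like _2 or _b are one class to them, and where a whole thing is asked for, a point or a joint stands for the part that bears it (a point fixed in the world has none). Each returns a list of dicts, best first, with "conf" (0 to 1); they miss things now and then, are a little off and sometimes report something else, mostly with a low value. They report only what shows in the picture. A call takes as long as a camera call. They do not tell look-alikes from the thing itself.
- finder.masks_of(target, camera): "region" (420x560 bool, what is visible of it) and "uv" ([column, row] in pixels, amid what is visible of it).
The state is a dict: "t": time; "qpos": joint angles; "qd": joint speeds; "joint_efforts": joint torques, N m; "tcp_pos": TCP position; "orientation": TCP orientation; "ft_force": force on the tool from outside, world axes, zero at the start; "moment": the same for the moment, N m; "opening": finger opening in m; "grasp_force": force on a finger pad.
Only numpy, scipy, OpenCV 4.12 (cv2) and the standard library are available. Lean on these libraries where they do the work, as an engineer would, in place of code of your own. Each camera call takes 0.05 s, during which the arm holds its last target. There are 200 camera calls.

TASK

The access hatch has been left lying across the top of the open instrument case, and it is too long to drop straight in. Tip its end on the wide-lip side down through the opening, slide it under the wide lip until its other end also drops in and it lies flat on the ledges, then slide it back fully home against the end wall under the narrow lip. Leave the other things on the table where they are.

Things in the scene. Friction and masses are not known exactly. Their poses are not given: they have to be found in the camera images.
- case: Grey instrument case, open on top, fixed, 224 long (its x) x 124 wide (its y) x 81 mm high; inside 212 x 112 (end walls' inner faces at x = -106 and +106). Origin: centre of its underside, on the table; z up. Its side walls rise 12 mm above the lips and guide the hatch; its floor is at height 12. Below, x is along the case's x from its origin and height is above the table, in mm.
- wide_lip_edge (a point): Middle of the inner edge of the wide lip, on its top: x = -52, height 69. Steel lip 4 mm thick that covers the case from its -x end wall to here. The opening between the two lips is 140 long.
- narrow_lip_edge (a point): Middle of the inner edge of the narrow lip, on its top: x = +88, height 69. Steel lip 4 mm thick that covers the case from its +x end wall to here.
- wide_ledge_edge (a point): Middle of the inner edge of the ledge below the wide lip: x = -22, top at height 45 (20 mm free height below the lip). The ledge runs from the -x end wall to here. Between the two ledges the case is open down to its floor: a hatch end pushed past its ledge falls in.
- narrow_ledge_edge (a point): Middle of the inner edge of the ledge below the narrow lip: x = +58, top at height 45 (20 mm free height below the lip). The ledge runs from the +x end wall to here.
- hatch_mid (a point): Centre (half-way up) of the hatch's plate: loose aluminium plate 180 long (its x) x 104 wide (its y) x 5 mm thick, about 0.3 kg. On its middle stands a steel tab, 8 thick along x, 70 wide along y, 55 mm high, to push or grip. At the start it lies flat on both lips with its x along the case's, this point at x = +4 to +26. Fully home, this point is at x = +16 and height 47.5.
- hatch_end_wide (a point): Middle of the hatch's end edge on the wide-lip side (at the hatch's x = -90 mm, half-way up the plate).
- hatch_end_narrow (a point): Middle of the hatch's end edge on the narrow-lip side (at the hatch's x = +90 mm, half-way up the plate).
- charger_box: Bystander: black charger 42x62x30 mm, loose on the table beside the case. Origin at its underside.
- crystal: Bystander: amethyst cluster 58x80x42 mm, loose on the table beside the case. Origin at its underside.
- brown_rock: Bystander: brown rock 40x56x26 mm, on the table. Origin at its underside.
- torch: Bystander: black torch 32x104x32 mm, lying on the table. Origin at its underside.
- goggles: Bystander: yellow safety glasses 59x126x44 mm, on the table. Origin at their underside.
- lens: Bystander: hand lens 62x148x9 mm, on the table. Origin at its underside.
- slim_box: Bystander: slim white carton 173x29x26 mm, on the table. Origin at its underside.
Things that resemble listed ones, but are neither listed nor needed, are in the scene too. There is more than one size of the part that bears hatch_mid; the job needs the larger.

How it is judged:
On the way, in this order (a step that is already met when the one before it is completed fails the run):
1. the hatch is tilted through the opening: one end below the lips, the other still above them (z of hatch_end_wide in the frame of case below 0.062 m and z of hatch_end_narrow in the frame of case above 0.069 m and horizontal distance between hatch_mid and case below 0.09 m), for 0.1 s.
2. both ends of the hatch are inside below the lips, lying flat on the ledges (z of each of hatch_end_wide, hatch_end_narrow in the frame of case below 0.054 m and angle between hatch_mid's own z axis and vertical below 0.04 rad and z of hatch_mid in the frame of case above 0.043 m), for 0.1 s.
At the end, for the whole second after the job is handed in: The hatch lies at rest flat (within 0.03 rad) on both ledges inside the case (plate centre 44 to 51 mm above the table), its narrow-lip end within 4 mm of the end wall under the narrow lip, its other end under the wide lip (x of hatch_mid in the frame of case between 0.012 and 0.02 m and z of hatch_mid in the frame of case between 0.044 and 0.051 m and angle between hatch_mid's own z axis and vertical below 0.03 rad and linear speed of hatch below 0.01 m/s); the robot touches nothing.
It fails at once if a bystander is moved by more than 25 mm (distance of any of charger_box, crystal, brown_rock, torch, goggles, lens, slim_box from where it was at the start of the episode above 0.025 m).
It also fails if it takes over 56 s, if anything falls off the work surface, if the arm or the gripper's body presses on something with over 40 N, if the wrist force passes 120 N, or if a joint passes its speed limit or range.

## Working session

There is one attempt and no reset: what is moved stays moved. The work goes in short steps, Python scripts to look and compute and a tool call to move; the robot and the scene stay as the last step left them, time stands still between calls to the robot, and variables do not carry over. Pictures are saved under pics/ and viewed, at most 10 in all, crops included, and the job is handed in when it is done.

Besides the shell and the picture viewer there is one more tool, called after "Emit:" as name(argument=value, ...), one argument or row to a line, values as JSON. arm_command: Moves the arm, as the interface text tells. Its arguments: {"type":"object","properties":{"series":{"type":"array"},"grip":{"type":"number"},"grip_force":{"type":"number"}},"required":["series"]}

```bash
mkdir -p pics; ls
cat > h.py <<'E'
import numpy as np, cv2
from station import readout, imaging, arm, finder
def cloud(name,d,c=None):
    c=c or imaging.calibration(name)
    v,u=np.mgrid[0:d.shape[0],0:d.shape[1]]
    K=np.array([[c['fx'],0,c['cx']],[0,c['fy'],c['cy']],[0,0,1.]])
    p=cv2.undistortPoints(np.stack([u,v],-1).reshape(-1,1,2).astype(np.float64),K,np.array([c['k1'],0,0,0.])).reshape(d.shape+(2,))
    X=np.concatenate([p*d[...,None],d[...,None]],-1)
    R=np.array(c['R']);t=np.array(c['t'])
    return (X-t)@R
E
python3 - <<'E'
from h import *
for n in ['top','side']:
    im,d=imaging.camera(n); cv2.imwrite(f'pics/{n}0.png',im[...,::-1]); np.save(f'{n}0.npy',d)
    P=cloud(n,d)
    for t in ['case','hatch_mid']+(['crystal','charger_box'] if n=='top' else []):
        for r in finder.masks_of(t,n):
            m=r['region']&(d>0)
            print(n,t,round(r['conf'],2),np.round(r['uv']),m.sum(),np.round(np.median(P[m],0),3),np.round(np.percentile(P[m],2,axis=0),3),np.round(np.percentile(P[m],98,axis=0),3))
s=readout.read_state();print(s['t'],s['tcp_pos'],np.round(s['orientation'],3),arm.grip_point_offset)
E
```

```text
pics
top case 0.81 [268. 226.] 994 [0.472 0.01  0.069] [ 0.411 -0.049  0.014] [0.609 0.173 0.084]
top case 0.49 [242. 205.] 2037 [0.536 0.082 0.074] [0.456 0.002 0.068] [0.618 0.164 0.128]
top hatch_mid 0.62 [238. 205.] 2079 [0.536 0.082 0.074] [0.456 0.002 0.068] [0.621 0.166 0.128]
top hatch_mid 0.61 [324. 211.] 985 [ 0.522 -0.175  0.004] [ 0.462 -0.223 -0.002] [ 0.587 -0.125  0.042]
top crystal 0.58 [268. 178.] 437 [0.623 0.003 0.034] [ 0.588 -0.034 -0.   ] [0.664 0.04  0.042]
top charger_box 0.73 [220. 241.] 274 [0.438 0.144 0.03 ] [0.409 0.116 0.016] [0.466 0.175 0.035]
side case 0.56 [262. 214.] 2285 [0.479 0.003 0.058] [ 0.407 -0.055  0.011] [0.635 0.098 0.081]
side hatch_mid 0.81 [273. 190.] 1689 [0.53  0.069 0.074] [ 0.457 -0.006  0.068] [0.626 0.174 0.128]
side hatch_mid 0.64 [297. 271.] 1292 [ 0.525 -0.177  0.003] [ 0.464 -0.22   0.   ] [ 0.588 -0.127  0.041]
0.4 [0.20429044 0.61697543 0.20529103] [[-0.949  0.314 -0.   ]
 [ 0.314  0.949 -0.   ]
 [ 0.    -0.    -1.   ]] 0.0188
```

Run:
```python
from h import *
im=cv2.imread('pics/top0.png');d=np.load('top0.npy');P=cloud('top',d)
cv2.imwrite('pics/topc.png',cv2.resize(im[140:300,160:370],None,fx=3.6,fy=3.6,interpolation=cv2.INTER_CUBIC))
x,y,z=P[...,0],P[...,1],P[...,2]
near=(abs(x-.52)<.16)&(abs(y-.06)<.16)
for lo,hi in [(.071,.0765),(.0775,.085),(.066,.0705),(.1,.14)]:
    m=near&(z>lo)&(z<hi)
    Q=P[m][:,:2].astype(np.float32)
    r=cv2.minAreaRect(Q*1000); print(lo,hi,m.sum(),r, np.round(Q.mean(0),4))
```

```text
0.071 0.0765 1525 ((522.86181640625, 66.8812255859375), (230.18609619140625, 124.24217224121094), 45.681785583496094) [0.5315 0.077 ]
0.0775 0.085 406 ((521.729248046875, 65.92965698242188), (227.033203125, 124.11144256591797), 45.65523910522461) [0.5271 0.0732]
0.066 0.0705 590 ((520.0548706054688, 67.90485382080078), (230.1301727294922, 118.7447509765625), 45.59398651123047) [0.4881 0.0306]
0.1 0.14 106 ((537.8674926757812, 82.35889434814453), (9.82515811920166, 67.36840057373047), 42.07259750366211) [0.5366 0.0818]
```

View pics/side0.png

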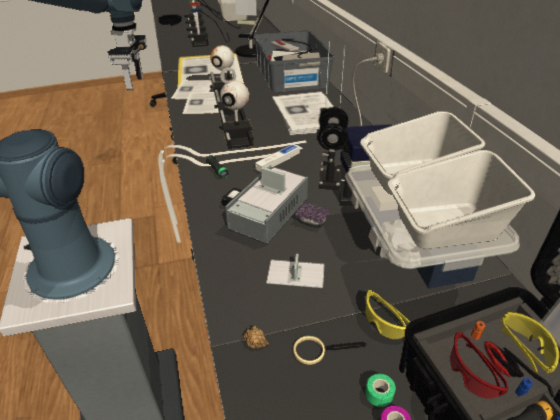

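View pics/topc.png

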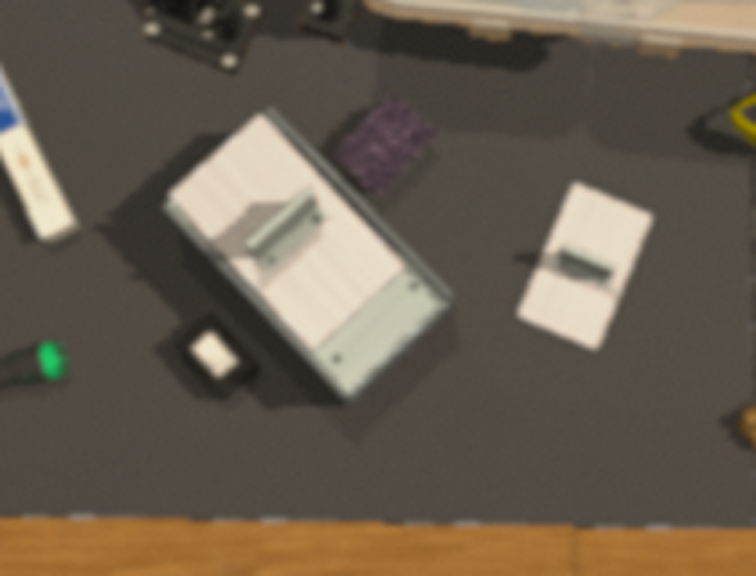

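The candidates for the hatch are the plate lying on the case, top (238,205), about 180 long, and a smaller plate on the table, top (324,211). I choose the one on the case. In the crop, the exposed grey lip at (390,330) is the wide one, so the case's +x points to world (+,+). Next I check that the path is clear.

Run:
```python
from h import *
for n in ['top','side']:
    P=cloud(n,np.load(n+'0.npy')).reshape(-1,3)
    a=np.array([.204,.617]);b=np.array([.537,.082])
    t=np.clip(((P[:,:2]-a)@(b-a))/((b-a)@(b-a)),0,1)
    dist=np.linalg.norm(P[:,:2]-(a+t[:,None]*(b-a)),axis=1)
    for lo,hi in [(.0,.3),(.3,.6),(.6,.9),(.9,1.01)]:
        m=(t>=lo)&(t<=hi)&(P[:,2]>.14)&(P[:,2]<.6)&(dist<.2)
        if m.any():
            i=np.where(m)[0]; j=i[np.argsort(dist[i])[::max(1,len(i)//4)]]
            print(n,lo,m.sum(),np.round(P[j],2).tolist(),np.round(dist[j],2))
d=np.load('top0.npy');P=cloud('top',d);im=cv2.imread('pics/top0.png')
# plate outline: bright top pixels z .069-.078
m=(P[...,2]>.069)&(P[...,2]<.0775)&(abs(P[...,0]-.53)<.13)&(abs(P[...,1]-.07)<.13)&(im.min(2)>190)
Q=(P[m][:,:2]*1000).astype(np.float32);print(m.sum(),cv2.minAreaRect(Q))
```

```text
top 0.0 2298 [[0.22, 0.59, 0.32], [0.19, 0.54, 0.34], [0.17, 0.45, 0.53], [0.14, 0.4, 0.56], [0.13, 0.36, 0.56]] [0.   0.05 0.11 0.17 0.2 ]
top 0.3 402 [[0.48, 0.49, 0.17], [0.5, 0.48, 0.16], [0.51, 0.48, 0.19], [0.49, 0.53, 0.19], [0.51, 0.5, 0.2]] [0.17 0.18 0.19 0.19 0.2 ]
top 0.9 171 [[0.69, 0.16, 0.16], [0.7, 0.16, 0.2], [0.71, 0.15, 0.2], [0.72, 0.15, 0.16], [0.73, 0.14, 0.2]] [0.17 0.18 0.19 0.19 0.2 ]
side 0.0 2500 [[0.22, 0.58, 0.4], [0.2, 0.58, 0.43], [0.19, 0.56, 0.34], [0.24, 0.68, 0.34]] [0.   0.02 0.04 0.07]
side 0.3 285 [[0.48, 0.49, 0.16], [0.48, 0.51, 0.18], [0.49, 0.5, 0.19], [0.49, 0.53, 0.18], [0.5, 0.51, 0.2]] [0.17 0.18 0.19 0.19 0.2 ]
side 0.9 300 [[0.69, 0.16, 0.18], [0.71, 0.15, 0.18], [0.71, 0.15, 0.2], [0.72, 0.16, 0.2]] [0.17 0.18 0.19 0.19]
1037 ((536.7315063476562, 83.84944152832031), (173.591064453125, 97.62568664550781), 44.25823974609375)
```

Emit:
arm_command(
  series=[0.02,-0.036,0.02,0,0,-0.04,0.04,-0.072,0.04,0,0,-0.08,0.06,-0.105,0.05,0,0,-0.12,0.08,-0.14,0.05,0,0,-0.16],
)

```text
t: 0.73
tcp_pos: [0.2832, 0.481, 0.2583]
orientation: [[-0.887, 0.462, 0.003], [0.462, 0.887, 0.004], [-0.001, 0.005, -1.0]]
ft_force: [0.5, 0.1, 0.4]
opening: 0.0939
grasp_force: 0.0
```

Emit:
arm_command(
  series=[0.022,-0.034,0,0,0,-0.03,0.044,-0.068,0,0,0,-0.06,0.066,-0.102,0,0,0,-0.09,0.088,-0.136,0,0,0,-0.12,0.11,-0.17,0,0,0,-0.15,0.132,-0.204,0,0,0,-0.18,0.154,-0.238,0,0,0,-0.21,0.176,-0.272,0,0,0,-0.24,0.198,-0.306,0,0,0,-0.27,0.22,-0.34,0,0,0,-0.3],
)

```text
t: 1.57
tcp_pos: [0.5028, 0.1392, 0.2556]
orientation: [[-0.71, 0.704, 0.001], [0.704, 0.71, 0.0], [-0.0, 0.001, -1.0]]
ft_force: [0.6, 0.9, 0.6]
opening: 0.0939
grasp_force: 0.0
```

Emit:
arm_command(
  series=[0.015,-0.025,0,0,0,0,0.033,-0.054,0,0,0,0,0.033,-0.054,0,0,0,0,0.033,-0.054,0,0,0,0],
)

```text
t: 1.9
tcp_pos: [0.5354, 0.086, 0.2551]
orientation: [[-0.709, 0.705, -0.0], [0.705, 0.709, 0.0], [0.001, -0.0, -1.0]]
ft_force: [0.2, 0.5, -0.1]
opening: 0.0942
grasp_force: 0.0
```

```bash
cat > look.py <<'E'
import sys
from h import *
s=readout.read_state(); c=imaging.calibration('wrist')
im,d=imaging.camera('wrist'); cv2.imwrite(f'pics/{sys.argv[1]}.png',im[...,::-1]); np.save(sys.argv[1]+'.npy',d)
P=cloud('wrist',d,c); np.save('P.npy',P)
print(s['t'],np.round(s['tcp_pos'],4),np.round(s['orientation'],3).tolist(),s['opening'])
x,y,z=P[...,0],P[...,1],P[...,2]
near=(d>0)&(abs(x-.52)<.15)&(abs(y-.065)<.15)
for lo,hi in [(.1,.127),(.1275,.14),(.0715,.077),(.079,.085),(.066,.0705)]:
    m=near&(z>lo)&(z<hi)
    if m.sum()<20: continue
    Q=(P[m][:,:2]*1000).astype(np.float32); r=cv2.minAreaRect(Q)
    print(lo,hi,m.sum(),np.round(r[0],1),np.round(r[1],1),round(r[2],1),np.round(P[m].mean(0),4))
E
python3 look.py w1
```

```text
1.9 [0.5354 0.086  0.2551] [[-0.709, 0.705, -0.0], [0.705, 0.709, 0.0], [0.001, -0.0, -1.0]] 0.09416224786127524
0.1 0.127 75 [537.7  86.1] [ 7.9 69.6] 43.9 [0.5283 0.0952 0.1225]
0.1275 0.14 422 [537.8  85.9] [ 7.9 68. ] 43.8 [0.5368 0.087  0.1285]
0.0715 0.077 13118 [520.2  71.1] [226.6 118.6] 44.9 [0.5362 0.0866 0.0737]
0.079 0.085 1702 [520.3  67.5] [222.3 123.4] 45.0 [0.5182 0.0792 0.0803]
0.066 0.0705 4030 [518.1  68.9] [223.6 118.7] 45.0 [0.4651 0.0131 0.0685]
```

View pics/w1.png

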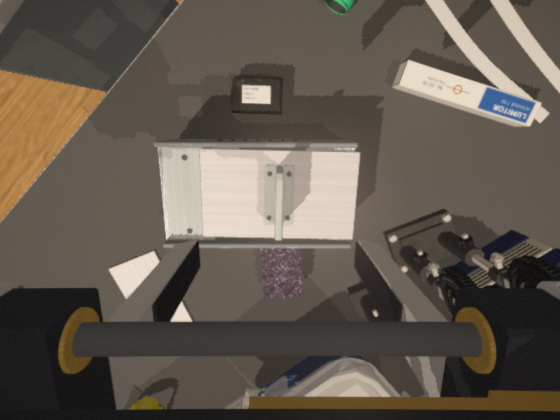

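The picture shows the hatch on the case with its tab at (280,200), the wide lip at (183,190) and the narrow end flush with the case wall on the right. Case centre is (0.520,0.0675) with yaw 45°. The tab is at (0.538,0.086), which is case x about +25 and fits the given range. Now I grip the tab.

Emit:
arm_command(
  series=[0.0025,0,-0.04,0,0,-0.02,0.0025,0,-0.08,0,0,-0.02,0.0025,0,-0.12,0,0,-0.02,0.0025,0,-0.15,0,0,-0.02,0.0025,0,-0.161,0,0,-0.02,0.0025,0,-0.161,0,0,-0.02,0.0025,0,-0.161,0,0,-0.02],
)

```text
t: 2.53
tcp_pos: [0.5379, 0.088, 0.0954]
orientation: [[-0.698, 0.716, 0.001], [0.716, 0.698, 0.0], [-0.001, 0.001, -1.0]]
ft_force: [-0.2, 0.5, 1.1]
opening: 0.0939
grasp_force: 0.0
```

Emit:
arm_command(
  series=[0,0,0,0,0,0,0,0,0,0,0,0,0,0,0,0,0,0,0,0,0,0,0,0,0,0,0,0,0,0,0,0,0,0,0,0,0,0,0,0,0,0,0,0,0,0,0,0],
  grip=0,
  grip_force=35,
)

```text
t: 3.2
tcp_pos: [0.5375, 0.0871, 0.0943]
orientation: [[-0.697, 0.717, -0.0], [0.717, 0.697, 0.0], [0.0, -0.0, -1.0]]
ft_force: [0.2, 0.4, 0.1]
opening: 0.0437
grasp_force: 0.0
```

Emit:
arm_command(
  series=[0,0,0,0,0,0,0,0,0,0,0,0,0,0,0,0,0,0,0,0,0,0,0,0,0,0,0,0,0,0,0,0,0,0,0,0,0,0,0,0,0,0,0,0,0,0,0,0],
  grip=0,
)

```text
t: 3.87
tcp_pos: [0.5375, 0.0871, 0.0942]
orientation: [[-0.697, 0.717, -0.0], [0.717, 0.697, -0.0], [-0.0, -0.0, -1.0]]
ft_force: [0.4, -0.3, -0.2]
opening: 0.0077
grasp_force: 35.0
```

Emit:
arm_command(
  series=[0,0,0.01,0,0,0,0,0,0.02,0,0,0,0,0,0.03,0,0,0,0,0,0.03,0,0,0.015],
)

```text
t: 4.2
tcp_pos: [0.5394, 0.0871, 0.1275]
orientation: [[-0.708, 0.706, 0.005], [0.706, 0.708, -0.0], [-0.004, 0.003, -1.0]]
ft_force: [0.7, -0.5, -2.2]
opening: 0.0076
grasp_force: 35.0
```

Emit:
arm_command(
  series=[0.003,0.003,0,0.06,-0.06,0,0.006,0.006,0,0.12,-0.12,0,0.009,0.009,0,0.185,-0.185,0,0.009,0.009,0,0.185,-0.185,0,0.009,0.009,0,0.185,-0.185,0,0.009,0.009,0,0.185,-0.185,0],
)

```text
t: 4.7
tcp_pos: [0.5468, 0.096, 0.1247]
orientation: [[-0.708, 0.683, 0.182], [0.706, 0.684, 0.182], [-0.001, 0.257, -0.966]]
ft_force: [0.3, -0.0, -2.4]
opening: 0.0077
grasp_force: 35.0
```

```bash
cat > st.py <<'E'
import sys
from h import *
s=readout.read_state();R=np.array(s['orientation']);p=np.array(s['tcp_pos'])
c=np.array([.5203,.0675]);e=np.array([1,1])/2**.5
C=p+.0225*R[:,2]
ax=R[:,1]*np.sign(R[0,1])
for n,k in [('w',-.09),('mid',0),('n',.09)]:
    q=C+k*ax; d=q[:2]-c; print(n,'x %.1f y %.1f h %.1f'%(1e3*d@e,1e3*d@[-e[1],e[0]],1e3*q[2]))
print('tilt',np.degrees(np.arcsin(ax[2])),'yaw',np.degrees(np.arctan2(ax[1],ax[0])),np.round(s['ft_force'],1),p)
if len(sys.argv)>1:
    im,d=imaging.camera('side'); cv2.imwrite(f'pics/{sys.argv[1]}.png',cv2.resize(im[120:260,190:350,::-1],None,fx=4,fy=4))
E
python3 st.py s1
```

```text
w x -42.3 y 1.3 h 79.8
mid x 44.7 y 1.4 h 103.0
n x 131.7 y 1.5 h 126.2
tilt 14.914703606737525 yaw 45.06237539903004 [ 0.3 -0.  -2.4] [0.5468065  0.09601815 0.12474699]
```

View pics/s1.png

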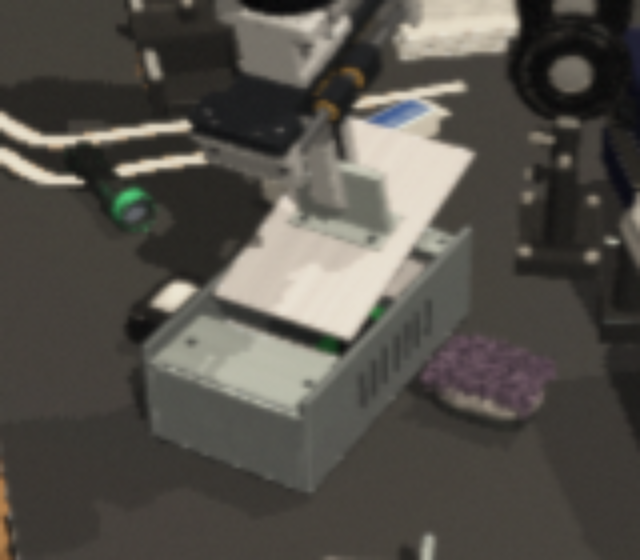

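The picture shows the hatch held by its tab and tilted. Its low end, about (290,315), is just inside the opening beside the wide lip edge. Next I lower it and slide it under the wide lip.

Emit:
arm_command(
  series=[0,0,-0.01,0,0,0,0,0,-0.02,0,0,0,0,0,-0.025,0,0,0,0,0,-0.025,0,0,0,0,0,-0.025,0,0,0],
)

```text
t: 5.17
tcp_pos: [0.5459, 0.0963, 0.0982]
orientation: [[-0.708, 0.683, 0.181], [0.706, 0.684, 0.183], [0.001, 0.257, -0.966]]
ft_force: [0.6, 0.1, -1.7]
opening: 0.0078
grasp_force: 35.0
```

Emit:
arm_command(
  series=[-0.006,-0.006,0,0,0,0,-0.012,-0.012,-0.001,0,0,0,-0.018,-0.018,-0.002,0,0,0,-0.023,-0.023,-0.002,0,0,0,-0.023,-0.023,-0.002,0,0,0,-0.023,-0.023,-0.002,0,0,0],
)

```text
t: 5.67
tcp_pos: [0.5234, 0.0726, 0.0975]
orientation: [[-0.707, 0.683, 0.184], [0.708, 0.683, 0.183], [-0.001, 0.259, -0.966]]
ft_force: [0.5, 0.2, -1.4]
opening: 0.0078
grasp_force: 35.0
```

```bash
python3 st.py
```

```text
w x -75.3 y 1.5 h 52.5
mid x 11.6 y 1.4 h 75.8
n x 98.6 y 1.4 h 99.1
tilt 15.01553339923965 yaw 44.97542573469197 [ 0.5  0.2 -1.4] [0.52338284 0.07262009 0.09754823]
```

Emit:
arm_command(
  series=[-0.003,-0.003,-0.003,-0.02,0.02,0,-0.006,-0.006,-0.006,-0.04,0.04,0,-0.009,-0.009,-0.009,-0.06,0.06,0,-0.0125,-0.0125,-0.0125,-0.086,0.086,0,-0.0125,-0.0125,-0.0125,-0.086,0.086,0,-0.0125,-0.0125,-0.0125,-0.086,0.086,0],
)

```text
t: 6.17
tcp_pos: [0.5113, 0.061, 0.0849]
orientation: [[-0.708, 0.699, 0.099], [0.706, 0.701, 0.099], [-0.0, 0.141, -0.99]]
ft_force: [0.6, -0.5, -2.2]
opening: 0.0078
grasp_force: 35.0
```

```bash
python3 st.py s2
```

```text
w x -96.9 y 1.6 h 50.0
mid x -7.8 y 1.7 h 62.6
n x 81.3 y 1.8 h 75.3
tilt 8.084499964914771 yaw 45.057401567578154 [ 0.6 -0.5 -2.2] [0.51133552 0.06096269 0.08488343]
```

View pics/s2.png

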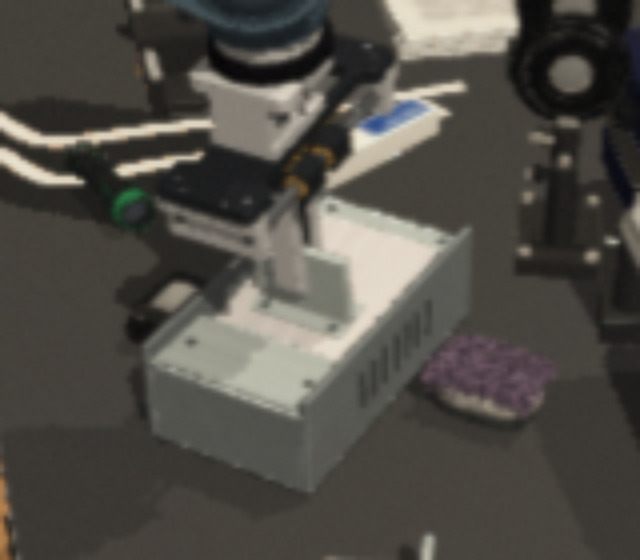

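The plate's far end is now short of the narrow lip at (385,220), and the near end is under the wide lip. I level it.

Emit:
arm_command(
  series=[0,0,-0.003,-0.02,0.02,0,0,0,-0.006,-0.04,0.04,0,0,0,-0.009,-0.06,0.06,0,0.001,0.001,-0.012,-0.08,0.08,0,0.001,0.001,-0.014,-0.1,0.1,0,0.001,0.001,-0.014,-0.1,0.1,0,0.001,0.001,-0.014,-0.1,0.1,0],
)

```text
t: 6.8
tcp_pos: [0.5122, 0.0619, 0.0708]
orientation: [[-0.708, 0.706, -0.0], [0.706, 0.708, -0.0], [0.0, -0.0, -1.0]]
ft_force: [0.0, -0.6, -1.5]
opening: 0.0079
grasp_force: 35.0
```

```bash
python3 st.py
```

```text
w x -99.7 y 1.7 h 48.4
mid x -9.7 y 1.7 h 48.3
n x 80.3 y 1.8 h 48.3
tilt -0.012186804209257562 yaw 45.05350281255946 [ 0.  -0.6 -1.5] [0.5122197  0.06187958 0.07083777]
```

Emit:
arm_command(
  series=[0.005,0.005,0,0,0,0,0.01,0.01,0,0,0,0,0.015,0.015,0,0,0,0,0.017,0.017,0,0,0,0,0.017,0.017,-0.0005,0,0,0,0.017,0.017,-0.001,0,0,0],
)

```text
t: 7.3
tcp_pos: [0.5296, 0.079, 0.0702]
orientation: [[-0.708, 0.707, -0.0], [0.707, 0.708, -0.001], [-0.0, -0.0, -1.0]]
ft_force: [-0.7, 1.2, 3.9]
opening: 0.0079
grasp_force: 35.0
```

Emit:
arm_command(
  series=[0.0005,0.0005,0,0,0,0,0.001,0.001,0,0,0,0,0.001,0.001,0,0,0,0],
)

```text
t: 7.55
tcp_pos: [0.5303, 0.0794, 0.0703]
orientation: [[-0.707, 0.707, -0.0], [0.707, 0.707, -0.001], [-0.001, -0.001, -1.0]]
ft_force: [-2.3, -2.2, 2.7]
opening: 0.0081
grasp_force: 35.0
```

```bash
python3 st.py
```

```text
w x -74.6 y 1.3 h 47.9
mid x 15.4 y 1.3 h 47.8
n x 105.4 y 1.4 h 47.7
tilt -0.07194284036104925 yaw 45.02970582372903 [-2.3 -2.2  2.7] [0.53026227 0.07938946 0.07028418]
```

Emit:
arm_command(
  series=[0.0005,0.0005,0,0,0,0,0.001,0.001,0,0,0,0,0.001,0.001,0,0,0,0],
)

```text
t: 7.8
tcp_pos: [0.5307, 0.0799, 0.0703]
orientation: [[-0.708, 0.707, -0.002], [0.707, 0.708, -0.003], [-0.0, -0.004, -1.0]]
ft_force: [-6.0, -6.2, 7.7]
opening: 0.0077
grasp_force: 35.0
```

The force rises to 8.7 N, so the hatch is against the end wall. I ease off, open partly and lift.

Emit:
arm_command(
  series=[-0.0008,-0.0008,0.0003,0,0,0,-0.0008,-0.0008,0.0003,0,0,0],
)

```text
t: 7.97
tcp_pos: [0.5305, 0.0798, 0.0703]
orientation: [[-0.707, 0.707, -0.0], [0.707, 0.707, -0.001], [-0.001, -0.001, -1.0]]
ft_force: [-0.2, -0.8, 2.7]
opening: 0.0079
grasp_force: 35.0
```

Emit:
arm_command(
  series=[0,0,0,0,0,0,0,0,0,0,0,0,0,0,0,0,0,0,0,0,0,0,0,0,0,0,0,0,0,0,0,0,0,0,0,0],
  grip=0.32,
)

```text
t: 8.47
tcp_pos: [0.5301, 0.0799, 0.07]
orientation: [[-0.708, 0.707, -0.001], [0.707, 0.708, -0.001], [0.0, -0.001, -1.0]]
ft_force: [1.2, -1.3, 0.6]
opening: 0.0303
grasp_force: 0.0
```

Emit:
arm_command(
  series=[0,0,0.01,0,0,0,0,0,0.03,0,0,0,0,0,0.06,0,0,0,0,0,0.1,0,0,0,0,0,0.14,0,0,0,0,0,0.16,0,0,0,0,0,0.16,0,0,0,0,0,0.16,0,0,0],
)

```text
t: 9.13
tcp_pos: [0.5309, 0.0798, 0.2319]
orientation: [[-0.708, 0.707, 0.002], [0.707, 0.708, -0.001], [-0.003, 0.001, -1.0]]
ft_force: [0.5, -0.4, -0.2]
opening: 0.0302
grasp_force: 0.0
```

```bash
python3 look.py w2
python3 - <<'E'
from h import *
P=np.load('P.npy');q=P[...,:2]-[.5203,.0675];cx=q.sum(-1)/2**.5;cy=(q[...,1]-q[...,0])/2**.5;z=P[...,2]
m=(z>.085)&(z<.115)&(abs(cx-15)<60)&(abs(cy)<.04)&(abs(cx)<.06)
print('tab x',np.round(np.percentile(cx[m],[2,50,98])*1e3,1),'top',np.percentile(z[m],90))
m=(abs(cy)<.045)&(cx>-.045)&(cx<.08)&(z<.06)&(z>.04)
A=np.c_[cx[m],cy[m],np.ones(m.sum())];print('plane',np.linalg.lstsq(A,z[m],rcond=None)[0],m.sum())
E
```

```text
9.1333 [0.5309 0.0798 0.2319] [[-0.708, 0.707, 0.002], [0.707, 0.708, -0.001], [-0.003, 0.001, -1.0]] 0.030235593506499535
0.1 0.127 535 [530.6  79.2] [ 8.  68.9] 44.9 [0.5286 0.0812 0.1042]
0.0715 0.077 268 [518.7  69. ] [220.4 118.6] 45.1 [0.557  0.0293 0.0743]
0.079 0.085 1831 [520.3  67.9] [222.6 123.1] 45.0 [0.5074 0.0771 0.0803]
0.066 0.0705 7613 [520.9  67. ] [224.4 111.9] 45.0 [0.4991 0.0477 0.0685]
tab x [11.6 15.5 19.5] top 0.10524693122917199
plane [-9.62915166e-05 -1.91300133e-04  4.98918409e-02] 7632
```

View pics/w2.png

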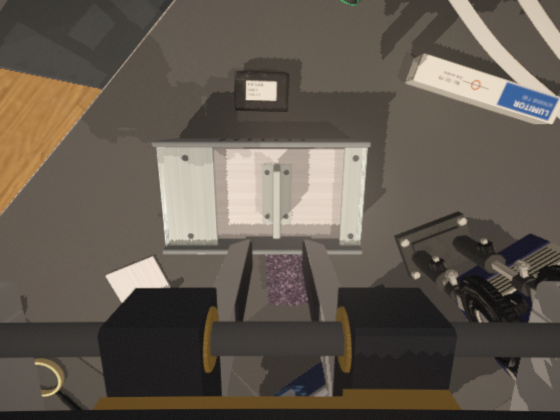

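The hatch lies flat under both lips with its tab at (277,200). Its measured centre is at x = 15.5 mm, its top is at height 49.9 mm, and the tilt is about 0. Charger and crystal look undisturbed. I hand it in.

```bash
python3 -c "
from station import arm
print(arm.close_job())"
```

```text
the job is handed in; nothing more can be done
None
```

The hatch is flat on both ledges under the lips and slid home against the narrow-lip end wall (measured centre x about 15.5 mm, target 16). The job is handed in; no verdict came back.

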